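Power up the coating machine at its bench toggles

ROBOT

A 6-joint arm with a two-finger parallel gripper is mounted at the origin on the work surface. World frame = base frame: x ahead of the robot, y to its left, z up, the work surface at z = 0. Lengths are in m, angles in rad, forces in N, time in s.
With the tool pointing down it reaches from about 0.35 to 0.875 m from the base axis. Payload 4.2 kg.
Tool frame: the origin (TCP) lies midway between the tips of the shut fingers; the grasp point (between the pads) lies 19 mm behind it; z points along the fingers, y is the line along which they close (so a half turn about z gives the same grasp; the last joint's range is limited). The gripper opens to 87 mm and grips with 3 to 60 N. Pads are 19 mm wide; open, the fingers measure 117 mm over their backs; the gripper's body (75 mm by 190 mm) begins 51 mm behind the grasp point.
Start: joints at [-0.887, 0.385, 0.008, 0, -1.194, -0.259], TCP at [0.258, -0.569, 0.223] pointing down, gripper open.
Joint ranges: [-3.14, 3.14], [-1.21, 2.06], [-1.07, 1.41], [-3.16, 2.05], [-2.99, -0.16], [-3.1, 3.1]. Speed limits (rad/s): [2.79, 2.79, 3.14, 3.14, 3.14, 3.14].

INTERFACE

Orientations are given as [roll, pitch, yaw] about the fixed x, y, z axes, in that order (R = Rz(yaw) Ry(pitch) Rx(roll)).
In Python, from station import arm, inverse_kinematics, cams, workorder gives the robot as it stands. Calls block until the motion is done:
- arm.goto(position, orientation): joint-space move of the TCP to a pose.
- arm.line_to(position, frame=None, vel=0.15): straight line of the TCP; frame=None keeps the orientation; vel is the mean speed in m/s.
- arm.move_j(angles): joint-space move.
- arm.command_gripper(opening): finger opening in m; the grip force is fixed at half the most; returns when the fingers have stopped.
- arm.hold(seconds).
- inverse_kinematics(position, orientation): joint angles nearest the present ones, or None.
- arm.get_state(): the state.
- cams.grab_frame(name): name is "scene" or "top"; returns a dict with "color" (480x640x3 uint8, red, green, blue), "fx", "fy", "cx", "cy" (pixels), "k1" (the pictures are not rectified: a ray, as slopes to the right and down, at radius r is drawn at 1 + k1 r^2 times it, then the intrinsics apply), "R" (3x3) and "t" (3): a world point X has camera coordinates R X + t. Camera axes: x right, y down, z forward; pixel columns grow to the right and rows downward; lengths in m; the calibration is good to about 2 mm. A picture is of the moment at which its call begins. There is no depth.
A pose or a line that the arm cannot do raises arm.Unreachable and nothing moves.
- workorder.close_job(): hands the job in; it is judged then, once.
The state is a dict: "clock": time; "joints": joint angles; "dq": joint speeds; "effort": joint torques, N m; "tool_pos": TCP position; "tool_rot": TCP orientation; "ft_force": force on the tool from outside, world axes, zero at the start; "moment": the same for the moment, N m; "width": finger opening in m; "finger_force": force on a finger pad.
Only numpy, scipy, OpenCV 4.12 (cv2) and the standard library are available. Lean on these libraries where they do the work, as an engineer would, in place of code of your own. Each camera call takes 0.05 s, during which the arm holds its last target. There are 200 camera calls.

TASK

Power up the coating machine: first flip the main isolator, the red-balled toggle on the yellow box, over to its green mark until it snaps, and only then do the same with the roller toggle, the black-balled one on the white box. The blue-balled toggle on the grey box feeds the lamp and is already on: leave it on.

Things in the scene. Friction and masses are not known exactly. Their poses are not given: they have to be found in the camera images.
- main_box: Main isolator: yellow box, 120 (x) by 90 (y) by 55 mm high, screwed to the bench, with a toggle lever ending in a red ball. Origin: centre of its underside, z up. +x points from the red (off) to the green (on) mark on its top: the lever is thrown along +x, hinged about y, 52 mm straight above the origin. Rod 10 mm thick, ball 24 mm across with its centre 70 mm from the hinge.
- main (a joint): main isolator lever, rad: 0 off, 0.45 upright (snap-over centre), 0.9 on; starts off. Ball centre 115 mm above the bench and 30 mm to the box's -x when off, to +x when on. A spring holds it on either stop: about 8 N pushing 40 mm above the hinge, 5 N at the ball, starts it; the force falls to nothing at the centre, beyond which it snaps over by itself.
- roller_box: Roller switch: white box, 120 (x) by 90 (y) by 55 mm high, screwed to the bench, with a toggle lever ending in a black ball. Origin: centre of its underside, z up. +x points from the red (off) to the green (on) mark on its top: the lever is thrown along +x, hinged about y, 52 mm straight above the origin. Rod 10 mm thick, ball 24 mm across with its centre 70 mm from the hinge.
- roller (a joint): roller switch lever, rad: 0 off, 0.45 upright (snap-over centre), 0.9 on; starts off. Ball centre 115 mm above the bench and 30 mm to the box's -x when off, to +x when on. A spring holds it on either stop: about 8 N pushing 40 mm above the hinge, 5 N at the ball, starts it; the force falls to nothing at the centre, beyond which it snaps over by itself.
- lamp_box: Lamp switch, not to be switched off: grey box, 120 (x) by 90 (y) by 55 mm high, screwed to the bench, with a toggle lever ending in a blue ball. Origin: centre of its underside, z up. +x points from the red (off) to the green (on) mark on its top: the lever is thrown along +x, hinged about y, 52 mm straight above the origin. Rod 10 mm thick, ball 24 mm across with its centre 70 mm from the hinge.
- lamp (a joint): lamp switch lever, rad: -0.9 off, -0.45 upright (snap-over centre), 0 on; starts on. Ball centre 115 mm above the bench and 30 mm to the box's -x when off, to +x when on. A spring holds it on either stop: about 8 N pushing 40 mm above the hinge, 5 N at the ball, starts it; the force falls to nothing at the centre, beyond which it snaps over by itself.
Things that resemble listed ones, but are neither listed nor needed, are in the scene too. Several things have the shape of the main_box; the one meant has the colours described above.

How it is judged:
On the way, in this order (a step that is already met when the one before it is completed fails the run):
1. main isolator snapped over to on while the roller switch is still off (value of joint main above 0.75 rad and value of joint roller below 0.3 rad), for 0.2 s.
2. roller switch snapped over to on with the main isolator still on (value of joint each of roller, main above 0.75 rad), for 0.2 s.
At the end, for the whole second after the job is handed in: Main, roller and lamp levers all rest on their green (on) side, main and roller above 0.75 rad, lamp above -0.15 rad (all of step 2 and value of joint lamp above -0.15 rad); the robot touches nothing.
It fails at once if the lamp switch was pushed over its centre and so switched off (value of joint lamp below -0.45 rad).
It fails at once if the roller switch was thrown before the main isolator (value of joint roller above 0.6 rad and value of joint main below 0.45 rad).
It also fails if it takes over 40 s, if anything falls off the work surface, if the arm or the gripper's body presses on something with over 40 N, if the wrist force passes 120 N, or if a joint passes its speed limit or range.

## Working session

There is one attempt and no reset: what is moved stays moved. The work goes in short steps, each a Python script; the robot and the scene stay as the last script left them, time stands still between calls to the robot, and variables do not carry over. Pictures are saved under pics/ and viewed, at most 10 in all, crops included, and the job is handed in when it is done.

```bash
mkdir -p pics; ls; python3 - <<'E'
from station import arm,cams
import cv2
for n in("scene","top"):
    f=cams.grab_frame(n); cv2.imwrite(f"pics/{n}0.png",f["color"][:,:,::-1]); print(n,f["fx"],f["k1"],f["R"],f["t"])
print(arm.get_state())
E
```

```text
pics
scene 500.9982906524925 0.010784135674072997 [[-0.53255046  0.84631255  0.01204487]
 [ 0.47526979  0.31078301 -0.82312365]
 [-0.70036322 -0.43263031 -0.56773442]] [ 0.30981524 -0.15941501  1.36864356]
top 603.4070373947987 -0.004856189400283052 [[ 0.01141751 -0.99980372  0.01619149]
 [-0.99844922 -0.01228139 -0.05429847]
 [ 0.05448666 -0.01554642 -0.99839347]] [-0.07194227  0.47876212  1.31040424]
{'clock': 0.1, 'joints': array([-8.87401688e-01,  3.85518592e-01,  6.72080955e-03, -4.31373515e-04,
       -1.19403061e+00, -2.58611063e-01]), 'dq': array([ 0.00155011, -0.00106859,  0.00290061,  0.00077962,  0.00196787,
        0.00113656]), 'effort': array([-1.21102389e-04, -3.91691208e+01,  1.87934178e+01,  4.23194200e+00,
        1.33992825e-02, -8.27184499e-05]), 'tool_pos': array([ 0.25735901, -0.56893479,  0.22152973]), 'tool_rot': array([ 3.13952564e+00, -1.32217802e-04, -2.71696806e+00]), 'ft_force': array([-0.752139  , -0.35033389,  0.22680237]), 'moment': array([ 0.02094937, -0.03500344, -0.09521931]), 'finger_force': 0.0, 'width': 0.08701008971758101}
```

View pics/scene0.png

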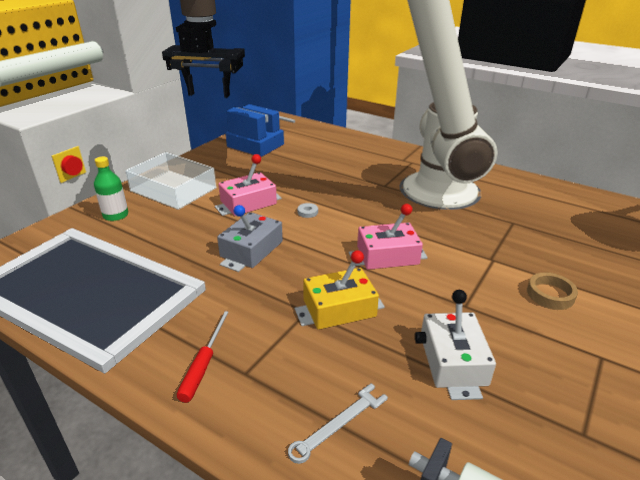

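View pics/top0.png

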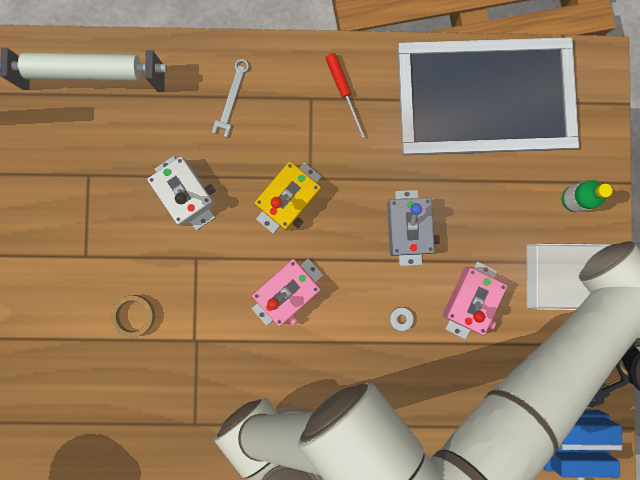

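The top view shows yellow main (288,196) with ball (276,203) and green mark (302,179). White roller is at (180,192), green (167,172), red (191,207). Grey lamp is at (411,228), ball (417,209), already towards green (411,205). The pink boxes are decoys.

```bash
cat > h.py <<'E'
import numpy as np, cv2
from station import cams
def norm(f,p):
    d=np.array([(p[0]-f["cx"])/f["fx"],(p[1]-f["cy"])/f["fy"]]); u=d.copy()
    for _ in range(5): u=d/(1+f["k1"]*(u@u))
    return u
def ray(f,p):
    R=np.array(f["R"]); return -R.T@np.array(f["t"]), R.T@np.append(norm(f,p),1)
def plane(f,p,z):
    o,d=ray(f,p); return o+d*(z-o[2])/d[2]
def tri(fa,pa,fb,pb):
    o1,d1=ray(fa,pa);o2,d2=ray(fb,pb)
    s=np.linalg.lstsq(np.c_[d1,-d2],o2-o1,rcond=None)[0]
    a,b=o1+s[0]*d1,o2+s[1]*d2; return (a+b)/2,np.linalg.norm(a-b)
def blob(f,col,seed,r=14):
    hsv=cv2.cvtColor(f["color"],cv2.COLOR_RGB2HSV)
    H,S,V=[c.astype(int) for c in cv2.split(hsv)]
    m={"red":((H<6)|(H>174))&(S>170)&(V>70),"green":(H>45)&(H<85)&(S>110),"black":(V<50),"blue":(H>105)&(H<125)&(S>150)}[col].astype(np.uint8)
    n,l,st,c=cv2.connectedComponentsWithStats(m)
    out=[(np.hypot(*(c[i]-seed)),i) for i in range(1,n) if st[i,4]>12]
    i=min(out)[1]; return c[i],st[i]
E
python3 - <<'E'
from h import *
T,S=cams.grab_frame("top"),cams.grab_frame("scene")
for n,items in {"main":[("red",(276,203),(358,257),0),("green",(302,179),(317,290),1),("red",(270,212),(364,281),1)],
 "roller":[("black",(181,198),(459,297),0),("green",(167,172),(466,357),1),("red",(191,208),(451,317),1)],
 "lamp":[("blue",(417,209),(239,211),0),("green",(411,205),(237,238),1),("red",(413,247),(262,218),1)]}.items():
    for c,a,b,mark in items:
        (pa,sa),(pb,sb)=blob(T,c,a),blob(S,c,b)
        print(n,c,pa.round(1),sa[2:],pb.round(1),sb[2:],*[np.round(x,4) for x in tri(T,pa,S,pb)], *( [plane(T,pa,.055).round(4),plane(S,pb,.055).round(4)] if mark else []))
for n in("scene","top"):
    f=S if n=="scene" else T
    x,y,w,h=(200,180,310,220) if n=="scene" else (130,140,320,130)
    cv2.imwrite(f"pics/{n}c.png",cv2.resize(f["color"][y:y+h,x:x+w,::-1],None,fx=2.5,fy=2.5))
E
```

```text
main red [275.1 204.6] [ 12  18 128] [357.1 256.2] [ 13  13 130] [0.5383 0.0385 0.1093] 0.0002
main green [301.  177.9] [ 7  7 39] [316.5 290. ] [ 8  5 36] [ 0.6017 -0.0105  0.0518] 0.0036 [ 0.6021 -0.0122  0.055 ] [ 0.6041 -0.0068  0.055 ]
main red [275.1 204.6] [ 12  18 128] [363.  280.5] [ 7  4 26] [0.5408 0.0477 0.0591] 0.0131 [0.5442 0.0421 0.055 ] [0.5331 0.0513 0.055 ]
roller black [416.6 469.3] [13 21 31] [458.9 296.3] [ 13  14 148] [-0.1983 -0.1432 -0.4889] 0.4182
roller green [166.5 171.9] [ 8  7 41] [466.  356.9] [ 9  7 55] [0.6111 0.2769 0.0515] 0.0035 [0.6111 0.2743 0.055 ] [0.6137 0.2791 0.055 ]
roller red [190.6 207.2] [ 6  7 35] [451.  316.7] [ 9  6 39] [0.5358 0.2238 0.052 ] 0.0038 [0.5362 0.2214 0.055 ] [0.5382 0.2263 0.055 ]
lamp blue [414.4 209. ] [ 8  9 52] [239.1 210.2] [11 11 90] [ 0.5324 -0.2455  0.1115] 0.0012
lamp green [410.  203.6] [ 6  7 27] [236.9 237.6] [ 7  4 25] [ 0.5495 -0.2448  0.0534] 0.0028 [ 0.5501 -0.2457  0.055 ] [ 0.5507 -0.2417  0.055 ]
lamp red [413.1 247.1] [ 7  7 39] [261.6 218.1] [ 6  3 17] [ 0.4564 -0.2521  0.0517] 0.0029 [ 0.4571 -0.2528  0.055 ] [ 0.46   -0.2471  0.055 ]
```

View pics/topc.png

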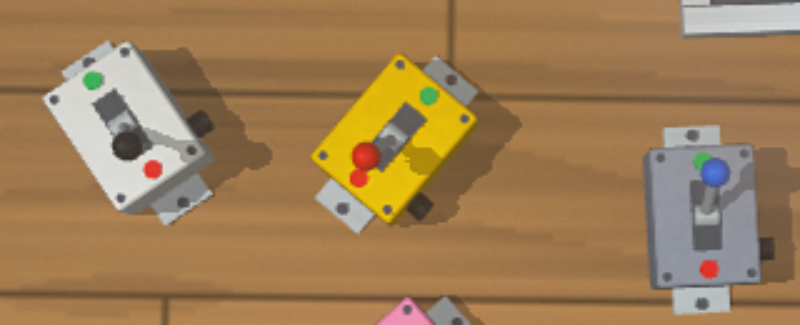

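```bash
cat > b.py <<'E'
from h import *
def boxes(T,S):
    def t(a,b): return tri(T,a,S,b)
    return {"main":(t((301,177.9),(316.5,290)),t((273.6,211.2),(363,280.5)),t((276.4,202.3),(357.1,256.2))),
            "roller":(t((166.5,171.9),(466,356.9)),t((190.6,207.2),(451,316.7)),t((180.8,198),(458.9,296.3)))}
def geom(g,r):
    d=(g-r)[:2]; return (g+r)[:2]/2, d/np.linalg.norm(d), np.linalg.norm(d)
E
python3 - <<'E'
from b import *
from station import arm,inverse_kinematics
T,S=cams.grab_frame("top"),cams.grab_frame("scene")
for n,(g,r,b) in boxes(T,S).items():
    o,u,L=geom(g[0],r[0]); y=np.arctan2(u[1],u[0]); rel=b[0][:2]-o
    print(n,"o",o.round(4),"yaw",y.round(3),"L",L.round(4),"z",g[0][2],r[0][2],b[0][2],"gaps",g[1],r[1],b[1],"ball along/across",rel@u,rel@[-u[1],u[0]])
    for yy in(y,y+np.pi,y-np.pi):
      for s in(-.08,0): print(yy.round(2),[None if q is None else np.round(q,2) for q in [inverse_kinematics([*(o+s*u),.098],[np.pi,0,yy])]])
E
```

```text
main o [0.5655 0.0183] yaw -0.674 L 0.0925 z 0.05176555188762555 0.05090838978704815 0.11131337557943705 gaps 0.003640166716102423 0.004076542396513653 0.004595270694213514 ball along/across -0.03068663256712755 0.00031670466059150897
-0.67 [array([ 0.46,  0.32, -0.45,  0.  , -0.81,  0.44])]
-0.67 [array([ 0.32,  0.41, -0.3 ,  0.  , -0.86,  0.58])]
2.47 [array([ 0.46,  0.32, -0.45, -0.  , -0.81, -2.7 ])]
2.47 [array([ 0.32,  0.41, -0.3 , -0.  , -0.86, -2.56])]
-3.82 [array([ 0.46,  0.32, -0.45, -0.  , -0.81, -2.7 ])]
-3.82 [array([ 0.32,  0.41, -0.3 , -0.  , -0.86, -2.56])]
roller o [0.5734 0.2504] yaw 0.615 L 0.0921 z 0.05140596874765363 0.052041046293624826 0.11082550155615312 gaps 0.003651779972036154 0.003939940431746565 0.004634422797189122 ball along/across -0.03096215907225617 -0.00036922840527980395
0.62 [array([ 0.68,  0.38, -0.35,  0.  , -0.84,  1.51])]
0.62 [array([ 0.67,  0.49, -0.15,  0.  , -0.93,  1.52])]
3.76 [array([ 0.68,  0.38, -0.35, -0.  , -0.84, -1.63])]
3.76 [array([ 0.67,  0.49, -0.15, -0.  , -0.93, -1.63])]
-2.53 [array([ 0.68,  0.38, -0.35, -0.  , -0.84, -1.63])]
-2.53 [array([ 0.67,  0.49, -0.15, -0.  , -0.93, -1.63])]
```

The geometry checks out: the balls sit 31 mm off-side and under 1 mm off-line, and the marks are at about 52 mm. Next I push the main lever.

```bash
cat > push.py <<'E'
from b import *
from station import arm
P={"main":([.5655,.0183],-.674),"roller":([.5734,.2504],.615)}
def throw(n,end=-.002):
    o,y=P[n]; o=np.array(o); u=np.array([np.cos(y),np.sin(y)]); p=lambda s,z:[*(o+s*u),z]
    arm.goto(p(-.08,.22),[np.pi,0,y]); arm.line_to(p(-.08,.1)); f0=arm.get_state()["ft_force"]
    for s in np.append(np.arange(-.06,end,.01),end):
        arm.line_to(p(s,.1),vel=.06); st=arm.get_state()
        print(round(s,3),((st["ft_force"]-f0)[:2]@u).round(1),st["tool_pos"].round(4))
    arm.hold(.3); arm.line_to(p(-.04,.1)); arm.line_to(p(-.06,.24)); print(arm.get_state()["clock"])
def snap(k):
    for n in("scene","top"):
        f=cams.grab_frame(n); x,y,w,h=(200,180,310,220) if n=="scene" else (130,140,320,200)
        cv2.imwrite(f"pics/{n}{k}.png",cv2.resize(f["color"][y:y+h,x:x+w,::-1],None,fx=2.4,fy=2.4))
E
python3 - <<'E'
from push import *
arm.command_gripper(0.0); throw("main"); snap(1)
E
```

```text
-0.06 0.5 [0.5188 0.0554 0.1   ]
-0.05 -5.0 [0.5259 0.0498 0.0999]
-0.04 -2.9 [0.5347 0.0437 0.1003]
-0.03 -0.8 [0.5422 0.0369 0.0998]
-0.02 0.3 [0.55   0.0302 0.0997]
-0.01 0.9 [0.5579 0.0242 0.0999]
-0.002 -0.2 [0.5642 0.0193 0.0999]
9.3417
```

View pics/scene1.png

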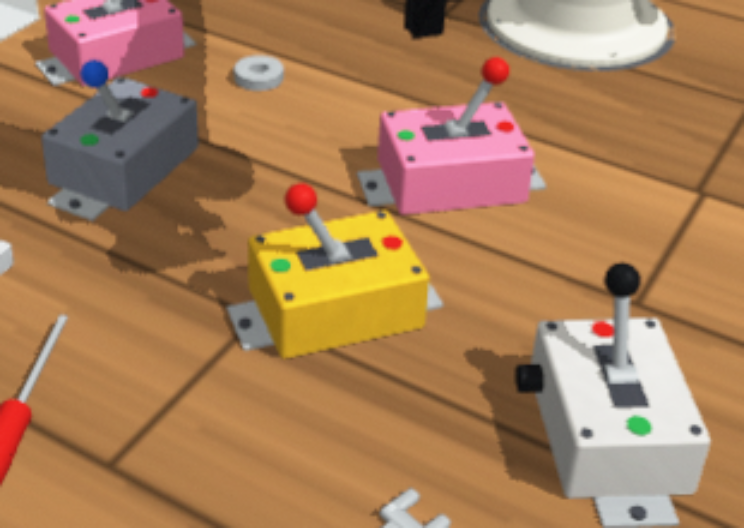

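The red ball (crop 300,198) now leans over the green mark, so main is on. The roller's black ball (622,280) is still off and the lamp's blue ball (95,72) is on. Now the roller.

```bash
python3 - <<'E'
from push import *
throw("roller"); snap(2)
E
```

```text
-0.06 0.7 [0.5245 0.216  0.0999]
-0.05 -3.0 [0.5317 0.2208 0.0996]
-0.04 -4.2 [0.5402 0.2268 0.1002]
-0.03 -1.8 [0.5496 0.2336 0.1001]
-0.02 1.5 [0.5579 0.2396 0.0999]
-0.01 0.5 [0.5656 0.245  0.0998]
-0.002 0.7 [0.572  0.2495 0.0999]
15.5
```

View pics/scene2.png

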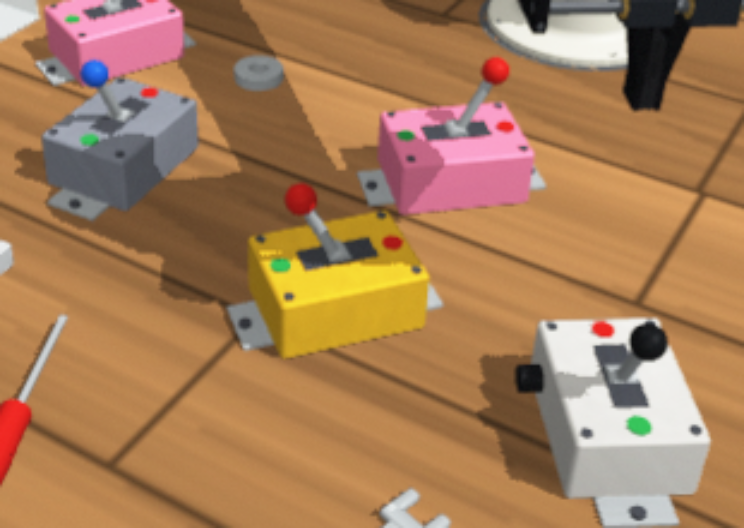

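The black ball moved from (622,280) to (648,342), on the green side. The red ball (300,198) and the blue ball (95,72) are unchanged on their green sides, and the gripper is clear of everything.

```bash
python3 -c "
from station import workorder
print(workorder.close_job())"
```

```text
the job is handed in; nothing more can be done
None
```

The main isolator was thrown first, then the roller switch, the lamp switch stayed on, and the job is handed in at about 15.5 s of the 40 s limit; the last camera picture shows all three levers on their green side, but no verdict came back.

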